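# Slide the tall spray can home into its rack bay

### The job

Put the tall spray can away: push it across the worktop, low on its body so that it slides upright without rocking or tipping, into the empty bay of the bench rack (the one with the cork disc) until it stands against the back of the bay. Only push it, gently, with the fingers: do not grip or lift it. Leave the two tins in the rack and everything else on the worktop where they are.

Things in the scene. Friction and masses are not known exactly. Their poses are not given: they have to be found in the camera images.
- spray_can: tall slender aluminium spray can with a black cap, standing alone on the open worktop: round, 53 mm in diameter, straight side up to 165 mm, 207 mm high in all, about 0.2 to 0.4 kg. Origin at the centre of its foot, z axis up along the can. Pushed higher than about 35 mm above the worktop it tips instead of sliding.
- rack: fixed low grey steel rack, three bays side by side, no floor. Origin at the foot of the back wall's inner face, mid-length; own +x points from the open front into the bays, y along the back, z up. Bay centre lines y = -76, 0, 76 mm; bays 69 mm wide at the mouth; dividing walls 7 mm thick, 40 mm high, from the back to x = -47 mm; back 60 mm high. A can that is home is centred at x = -26.5 mm.
- disc: flat cork disc, 50 mm across, under 1 mm thick (no step to push over), on the worktop in the one empty bay of the rack. Origin at its centre: x = -27.5 mm in the rack's frame, on that bay's centre line. The can at home covers it and still sticks out 6 mm in front of the dividing walls.
- tin_a: squat steel tin, 51 mm in diameter, 89 mm high, standing in one bay of the rack; origin at the centre of its foot
- tin_b: second squat steel tin, the same size, standing in another bay; origin at the centre of its foot
- tape_1: roll of black tape lying flat, 62 mm across, 19 mm high; a bystander; origin at its underside
- clamp_block: small milled steel block, 40x60x28 mm; a bystander; origin at its underside
- bolt_m10: hexagon bolt standing on its head, 19 mm across, 57 mm high; a bystander; origin at its underside
- ball_bearing: ball bearing lying flat, 47 mm across, 14 mm high; a bystander; origin at its underside
- nut_m12_0: hexagon nut, 22 mm across, 11 mm high; a bystander; origin at its underside
- magnet_dish: round steel parts dish, 106 mm across, 24 mm high; a bystander; origin at its underside
- hex_key: black L-shaped hex key lying flat, 38x114x8 mm; a bystander; origin at its underside

How it is judged:
By the outcome, as a careful person would: the job done as asked, in the order asked, and still so for the second after the job is handed in, with the robot touching nothing.
It also fails if it takes over 67 s, if anything falls off the work surface, if the arm or the gripper's body presses on something with over 40 N, if the wrist force passes 120 N, or if a joint passes its speed limit or range.

### The arm

A 6-joint arm with a two-finger parallel gripper is mounted at the origin on a cart in front of the work surface, level with it; the furniture and walls round the work are solid. World frame = base frame: x ahead of the robot, y to its left, z up, the work surface at z = 0. Lengths are in mm, angles in rad, forces in N, time in s.
With the tool pointing down it reaches from about 350 to 875 mm from the base axis. Payload 4.2 kg.
Tool frame: the origin (TCP) lies midway between the tips of the shut fingers; the grasp point (between the pads) lies 19 mm behind it (tcp_to_grasp is the distance from the TCP to the grasp point, in mm); z points along the fingers, y is the line along which they close (so a half turn about z gives the same grasp; the last joint's range is limited). The gripper opens to 85 mm and grips with 20 to 120 N. Pads are 22 mm wide; open, the fingers measure 114 mm over their backs; the gripper's body (76 mm by 85 mm) begins 54 mm behind the grasp point. The pads swing forward as they close: fully open they stand 13 mm farther back than shut.
Start: joints at [1.429, 0.385, 0.008, 0, -1.194, -0.259], TCP at [243.814, 575.46, 231.312] pointing down, gripper open.
Joint ranges: [-3.14, 3.14], [-1.21, 2.06], [-1.07, 1.41], [-3.16, 2.05], [-2.99, -0.16], [-3.1, 3.1]. Speed limits (rad/s): [2.79, 2.79, 3.14, 3.14, 3.14, 3.14].

### API

Orientations are given as a unit quaternion [x, y, z, w].
In Python, from bench import read_state, get_image, job_done, tcp_to_grasp gives the robot as it stands.
- The arm moves only by the tool jog_arm, never from a script. Its argument "plan" is a list of rows, each a list of 3 entries, a list of its own where there are three numbers: the finger opening in mm, from 0 to 85.4, then the shift along the tool's x, y, z as a fraction of full scale, then the turn, a rotation vector about the tool's x, y, z as a fraction of full scale. A call has 1 to 10 rows; each row is the pose to reach, as a shift and turn from the pose commanded when the call began, along the tool's axes at that moment; what a row does not reach only later rows make up. Full scale, the value 1, is 0.1 m for a shift and 60 degrees for a turn. A row lasts 1/8 s, in which the tool goes at most 62.5 mm and 10.7 degrees, less where a joint would pass 70% of its speed; a pose out of reach is approached as far as the arm can. A call with a number of a shift or a turn outside -1 to 1 is refused whole. A call with a gripper value outside its range is refused whole. The fingers move at their own pace and stop on an object; the grip force is fixed at half the most. Time passes only in rows, so rows that repeat a pose let the fingers close. It gives the time, the measured TCP pose, the force, the opening and the grip force at its end, in the units of the state.
- read_state(): the state, without advancing time (a new reading comes with each control period).
- get_image(name): name is "side" or "top"; returns a dict with "img" (420x560x3 uint8, red, green, blue), "range_z" (420x560 float32, mm along the optical axis (not along the pixel's ray), 0 where there is no reading), "intrinsics" (3x3 intrinsics, pixels), "extrinsics" (4x4, takes a point from camera to world coordinates). Camera axes: x right, y down, z forward; pixel columns grow to the right and rows downward; lengths in mm; the calibration is good to about 2 mm. A picture is of the moment at which its call begins.
- job_done(): hands the job in; it is judged then, once.
The state is a dict: "clock": time; "joints": joint angles; "joint_vel": joint speeds; "joint_efforts": joint torques, N m; "position": TCP position; "ee_rot": TCP orientation; "contact_force": force on the tool from outside, world axes, zero at the start; "wrist_torque": the same for the moment, N m; "gripper_width": finger opening in mm; "grasp_force": force on a finger pad.
Only numpy, scipy, OpenCV 4.12 (cv2) and the standard library are available. Lean on these libraries where they do the work, as an engineer would, in place of code of your own. Each camera call takes 0.05 s, during which the arm holds its last target. There are 200 camera calls.

## Working session

There is one attempt and no reset: what is moved stays moved. The work goes in short steps, Python scripts to look and compute and a tool call to move; the robot and the scene stay as the last step left them, time stands still between calls to the robot, and variables do not carry over. Pictures are saved under pics/ and viewed, at most 10 in all, crops included, and the job is handed in when it is done.

Besides the shell and the picture viewer there is one more tool, called after "Call:" in YAML: its name, and indented under it one key for each argument. jog_arm: Moves the arm, as the interface text tells. Its arguments: {"type":"object","properties":{"plan":{"type":"array"}},"required":["plan"]}

```bash
mkdir -p pics
python3 - <<'E'
from bench import *
import cv2,numpy as np
for n in("top","side"):
    d=get_image(n); cv2.imwrite(f"pics/{n}0.png",d["img"][:,:,::-1]); np.savez(f"{n}0.npz",**d)
    print(n,d["intrinsics"].round(1).tolist(),d["extrinsics"].round(3).tolist())
s=read_state();print(s["position"],s["ee_rot"],s["clock"],s["gripper_width"],tcp_to_grasp)
E
```

```text
top [[382.7, 0.0, 276.4], [0.0, 382.7, 204.0], [0.0, 0.0, 1.0]] [[0.021, -0.979, 0.201, 337.454], [-1.0, -0.02, 0.004, 69.696], [0.0, -0.201, -0.98, 1012.475], [0.0, 0.0, 0.0, 1.0]]
side [[441.2, 0.0, 285.8], [0.0, 441.2, 213.5], [0.0, 0.0, 1.0]] [[0.987, 0.137, -0.083, 637.871], [0.16, -0.821, 0.548, -444.943], [0.007, -0.554, -0.832, 805.705], [0.0, 0.0, 0.0, 1.0]]
[243.6244884  574.99708718 230.33004583] [ 9.79973405e-01 -1.99125928e-01 -1.45462781e-04  9.84899455e-04] 0.1 85.4371635039757 18.700000000000003
```

View pics/top0.png

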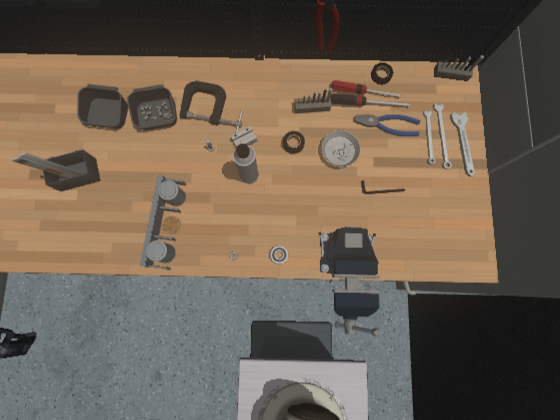

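View pics/side0.png

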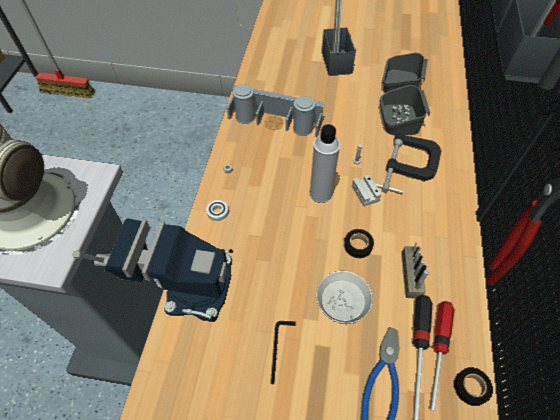

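The top view shows the can at about (245,165). The rack has its back wall near col 152, the tins at (169,190) and (158,250), and the cork disc at (172,226) in the middle bay, open to the right. The side view agrees: can foot at (320,195), disc at (273,123). Next I'll get point clouds from both views.

```bash
cat > h.py <<'E'
import numpy as np,cv2
def cloud(d):
    K=d["intrinsics"];T=d["extrinsics"];z=d["range_z"].astype(float)
    v,u=np.mgrid[:z.shape[0],:z.shape[1]]
    p=np.stack([(u-K[0,2])/K[0,0]*z,(v-K[1,2])/K[1,1]*z,z],-1)
    P=p@T[:3,:3].T+T[:3,3]; P[z==0]=np.nan; return P
def ray(d,u,v,h):
    K=d["intrinsics"];T=d["extrinsics"]
    r=T[:3,:3]@np.linalg.solve(K,[u,v,1.]);return T[:3,3]+r*(h-T[2,3])/r[2]
def circ(xy,r):
    from scipy.optimize import least_squares
    return least_squares(lambda c:np.hypot(*(xy-c).T)-r,xy.mean(0),loss='soft_l1').x
E
python3 - <<'E'
from h import *
D={n:dict(np.load(n+"0.npz")) for n in("top","side")}
C={n:cloud(D[n]) for n in D}
px={"top":{"can":(228,140,262,190),"rack":(138,172,192,275)},"side":{"can":(305,120,345,210),"rack":(225,75,330,140)}}
for n in D:
    P=C[n]
    u0,v0,u1,v1=px[n]["can"];q=P[v0:v1,u0:u1].reshape(-1,3)
    c=q[(q[:,2]>25)&(q[:,2]<155)]; t=q[q[:,2]>195]
    m=np.median(c[:,:2],0); c=c[np.hypot(*(c[:,:2]-m).T)<50]
    print(n,"can: ztop",np.nanmax(q[:,2]),"cap mean",t.mean(0).round(1),"plane z",np.nanmedian(q[q[:,2]<15][:,2]))
    for lo,hi in((25,90),(90,155)):
        # outward-start: visible surface -> start behind
        k=c[(c[:,2]>lo)&(c[:,2]<hi)]; cam=D[n]["extrinsics"][:2,3]
        w=k[:,:2]; 
        if len(w)>5: print(lo,circ(w,26.5).round(1),len(w),w.min(0).round(1),w.max(0).round(1))
    u0,v0,u1,v1=px[n]["rack"];R=P[v0:v1,u0:u1];q=R.reshape(-1,3)
    t=q[(q[:,2]>80)&(q[:,2]<96)]
    from scipy.cluster.vq import kmeans2
    cc,l=kmeans2(t[:,:2],2,seed=1,minit='++')
    for i in(0,1): print("tin",((t[l==i].max(0)+t[l==i].min(0))/2).round(1),np.ptp(t[l==i],axis=0).round(1))
    b=q[(q[:,2]>53)&(q[:,2]<66)]
    vx,vy,x,y=cv2.fitLine(b[:,:2].astype(np.float32),cv2.DIST_HUBER,0,.01,.01).ravel()
    s=(b[:,:2]-[x,y])@[vx,vy]; e=(b[:,:2]-[x,y])@[-vy,vx]
    print("back",vx,vy,x,y,"ext",s.min(),s.max(),"thick pct",np.percentile(e,[2,10,50,90,98]).round(1),"ctr",np.array([x,y])+(s.min()+s.max())/2*np.array([vx,vy]))
    img=D[n]["img"][v0:v1,u0:u1];hsv=cv2.cvtColor(img,cv2.COLOR_RGB2HSV)
# disc
for n,(u,v) in {"top":(172,226),"side":(273,123)}.items():
    hsv=cv2.cvtColor(D[n]["img"],cv2.COLOR_RGB2HSV); print(n,"disc hsv",hsv[v,u],ray(D[n],u,v,0).round(1))
    im=D[n]["img"][(160 if n=="top" else 70):(280 if n=="top" else 210),(130 if n=="top" else 220):(270 if n=="top" else 360)][:,:,::-1]
    cv2.imwrite(f"pics/c_{n}.png",cv2.resize(im,None,fx=4,fy=4))
a=cv2.imread("pics/c_top.png");b=cv2.imread("pics/c_side.png")
h=min(a.shape[0],b.shape[0]);cv2.imwrite("pics/c.png",cv2.resize(np.hstack([a[:h],b[:h]]),(800,int(800*h/(a.shape[1]+b.shape[1])))))
E
```

```text
top can: ztop 210.32528547688696 cap mean [625.3 151.  205.8] plane z 0.7641679038754887
25 [629.5 151.9] 134 [602.4 126.2] [631.2 174. ]
90 [629.5 152. ] 159 [602.4 126.3] [630.4 173.6]
tin [559.8 344.4  87.4] [49.4 50.7 14. ]
tin [408.7 361.5  86.9] [48.5 49.3 13.1]
back 0.99399316 -0.109442405 484.12564 386.6272 ext -112.60446173201133 120.17591718198176 thick pct [-56.7 -18.2   0.    6.7   8.3] ctr [487.88862835 386.21287812]
side can: ztop 211.24733730206788 cap mean [626.  146.5 205.2] plane z 1.3375394454786829
25 [625.8 153.5] 431 [600.3 124.1] [651.1 152.4]
90 [625.8 153.3] 519 [600.4 124.6] [651.2 152.5]
tin [406.2 360.   86.7] [49.3 50.5 13.4]
tin [557.6 343.9  87.2] [50.  51.2 14.3]
back 0.994217 -0.10738993 495.45544 380.47433 ext -126.16276177913983 106.59078686513647 thick pct [-53.3 -50.4   0.    9.7  12.7] ctr [485.72604945 381.52525119]
top disc hsv [ 15 117 144] [479.7 351.2   0. ]
side disc hsv [ 18 136 174] [481.6 353.3   0. ]
```

View pics/c.png

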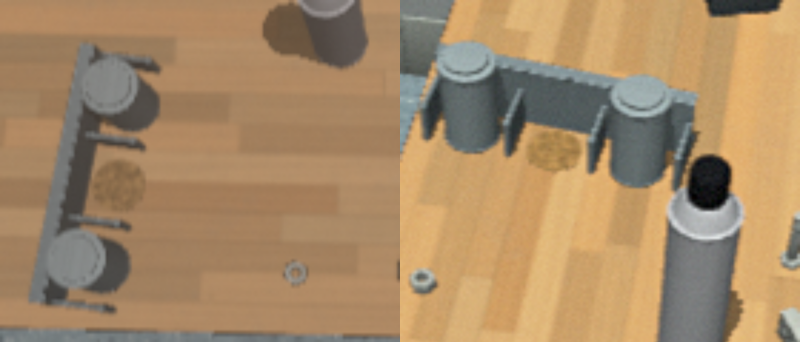

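The crop shows the cork disc in the middle bay between the two inner dividers, and the mouth is clear. Next: refine the bay frame and get the bystander positions.

Run:
```python
from h import *
D={n:dict(np.load(n+"0.npz")) for n in("top","side")}
d=np.array([.1087,.9941]);e=np.array([.9941,-.1087]);o=np.array([482.,353])
for n in D:
    P=cloud(D[n]).reshape(-1,3); 
    L=np.c_[(P[:,:2]-o)@d,(P[:,:2]-o)@e,P[:,2]]
    for z0,lab in((33,"div"),):
        for yc in(-38,38):
            m=(abs(L[:,1]-yc)<12)&(L[:,2]>34)&(L[:,2]<44)&(L[:,0]>-25)&(L[:,0]<15)
            k=L[m]; print(n,"div",yc,len(k),np.median(k[:,1]).round(1),k[:,1].min().round(1),k[:,1].max().round(1),"front",k[:,0].min().round(1))
    m=(L[:,2]>15)&(L[:,2]<50)&(abs(L[:,1])<28)&(L[:,0]>10)&(L[:,0]<45); print("inner back face",np.percentile(L[m][:,0],[5,25,50,75]).round(1))
    hsv=cv2.cvtColor(D[n]["img"],cv2.COLOR_RGB2HSV)
    t=D[n]["img"].astype(int)
    for nm,(u,v) in {"top":{"tape":(293,142),"clamp":(243,137),"bolt":(210,145),"dish":(340,150),"nut":(233,255),"bearing":(279,255),"vise":(350,250),"cclampend":(240,120)},"side":{"clamp":(367,190),"bolt":(358,153),"tape":(358,243),"cclampend":(400,190),"vise":(195,260)}}[n].items():
        print(nm,ray(D[n],u,v,10).round(0),cloud(D[n])[v,u].round(0))
```

```text
top div -38 30 -35.7 -38.0 -32.3 front -18.8
top div 38 30 39.9 37.9 43.4 front -18.6
inner back face [27.4 27.7 28.2 28.5]
tape [719.  32.  10.] [724.  31.  -1.]
clamp [731. 170.  10.] [728. 170.  17.]
bolt [706. 261.  10.] [697. 256.  34.]
dish [699. -98.  10.] [ 702. -100.    2.]
nut [406. 184.  10.] [406. 185.  -1.]
bearing [408.  64.  10.] [409.  64.  -0.]
vise [ 425. -121.   10.] [ 416. -101.  114.]
cclampend [781. 181.  10.] [786. 182.  -0.]
side div -38 28 -37.1 -40.1 -34.6 front -20.1
side div 38 30 39.1 35.0 41.2 front -20.4
inner back face [25.6 27.1 28.3 29.3]
clamp [729. 172.  10.] [728. 167.  17.]
bolt [701. 279.  10.] [699. 257.  35.]
tape [719.  31.  10.] [720.  37.  -0.]
cclampend [802. 184.  10.] [802. 181.  14.]
vise [396. -62.  10.] [ 427. -111.  111.]
```

```bash
cat >> h.py <<'E'
from scipy.spatial.transform import Rotation as Rot, Slerp
def pose_R(phi,th=45):
    p,t=np.radians([phi,th]);h=np.array([np.cos(p),np.sin(p),0]);z=h*np.sin(t)-np.array([0,0,np.cos(t)])
    y=np.array([-np.sin(p),np.cos(p),0]);return Rot.from_matrix(np.c_[np.cross(y,z),y,z])
def rel(P,R,p,r):
    return (R.inv().apply(np.array(p)-P)/100).round(3),((R.inv()*r).as_rotvec()/np.radians(60)).round(3)
def app(P,R,s,w): return P+R.apply(np.array(s)*100), R*Rot.from_rotvec(np.array(w)*np.radians(60))
E
python3 - <<'E'
from h import *
P=np.array([243.814,575.46,231.312]);R=Rot.from_quat([.97998,-.19912,0,0])
RC=pose_R(125)
print("total turn",np.degrees((R.inv()*RC).magnitude()))
W=[(320,490,290),(390,400,300),(460,300,300),(520,195,300),(580,120,300),(640,60,290),(700,50,280)]
S=Slerp([0,1],Rot.concatenate([R,RC]));n=len(W)
for i,w in enumerate(W):
    s,t=rel(P,R,w,S((i+1)/n)); print(s.tolist(),t.tolist()); P,R=app(P,R,s,t)
E
```

```text
total turn 54.7477073093363
[1.035, 0.49, -0.587] [0.03, -0.104, 0.072]
[1.017, 0.474, -0.226] [0.03, -0.105, 0.073]
[1.091, 0.476, -0.269] [0.03, -0.104, 0.072]
[1.037, 0.484, -0.391] [0.03, -0.104, 0.072]
[0.848, 0.167, -0.419] [0.03, -0.104, 0.072]
[0.771, -0.011, -0.368] [0.03, -0.105, 0.073]
[0.427, -0.397, -0.2] [0.03, -0.104, 0.072]
```

Call:
jog_arm:
  plan:
    - [30,[0.5,0.25,-0.3],[0,0,0]]
    - [30,[1,0.49,-0.58],[0.03,-0.104,0.072]]
    - [30,[1,0.49,-0.58],[0.03,-0.104,0.072]]

```text
clock: 0.48
position: [320.8, 489.1, 292.9]
ee_rot: [0.969, -0.239, -0.05, -0.03]
contact_force: [0.6, 0.1, -0.5]
gripper_width: 31.9
grasp_force: 0.0
```

Call:
jog_arm:
  plan:
    - [30,[0.5,0.24,-0.11],[0,0,0]]
    - [30,[1,0.47,-0.22],[0.03,-0.104,0.072]]
    - [30,[1,0.47,-0.22],[0.03,-0.104,0.072]]

```text
clock: 0.85
position: [388.9, 398.9, 298.9]
ee_rot: [0.955, -0.275, -0.1, -0.053]
contact_force: [0.0, 0.9, 0.0]
gripper_width: 29.9
grasp_force: 0.0
```

Call:
jog_arm:
  plan:
    - [30,[0.5,0.24,-0.13],[0,0,0]]
    - [30,[1,0.47,-0.27],[0.03,-0.104,0.072]]
    - [30,[1,0.47,-0.27],[0.03,-0.104,0.072]]

```text
clock: 1.23
position: [451.3, 303.9, 299.8]
ee_rot: [0.936, -0.309, -0.15, -0.078]
contact_force: [0.2, 0.8, -0.3]
gripper_width: 30.0
grasp_force: 0.0
```

Call:
jog_arm:
  plan:
    - [30,[0.5,0.24,-0.2],[0,0,0]]
    - [30,[1,0.48,-0.39],[0.03,-0.104,0.072]]
    - [30,[1,0.48,-0.39],[0.03,-0.104,0.072]]
    - [30,[1,0.48,-0.39],[0.03,-0.104,0.072]]

```text
clock: 1.72
position: [505.3, 206.2, 301.4]
ee_rot: [0.914, -0.337, -0.199, -0.103]
contact_force: [-0.3, 0.6, -0.3]
gripper_width: 30.4
grasp_force: 0.0
```

Run:
```python
from h import *
from bench import read_state
s=read_state();P=s["position"];R=Rot.from_quat(s["ee_rot"]);RC=pose_R(125)
W=[(580,120,300),(640,80,290),(671,88,210),(671,88,120),(671,88,40)]
S=Slerp([0,1],Rot.concatenate([R,RC]))
for i,w in enumerate(W):
    a,t=rel(P,R,w,S(min(1,(i+1)/3))); print(a.tolist(),t.tolist()); P,R=app(P,R,a,t)
```

```text
[1.02, 0.157, -0.485] [0.031, -0.105, 0.073]
[0.653, -0.149, -0.285] [0.03, -0.104, 0.072]
[0.61, -0.268, 0.546] [0.031, -0.105, 0.073]
[0.637, -0.0, 0.636] [-0.0, 0.0, -0.0]
[0.566, -0.0, 0.565] [-0.0, 0.0, -0.0]
```

Call:
jog_arm:
  plan:
    - [30,[0.5,0.08,-0.24],[0,0,0]]
    - [30,[1,0.157,-0.485],[0.031,-0.105,0.073]]
    - [30,[1,0.157,-0.485],[0.031,-0.105,0.073]]

```text
clock: 2.1
position: [580.5, 119.2, 298.2]
ee_rot: [0.886, -0.371, -0.249, -0.128]
contact_force: [-1.3, 0.2, -0.4]
gripper_width: 29.7
grasp_force: 0.0
```

Call:
jog_arm:
  plan:
    - [30,[0.653,-0.149,-0.285],[0.03,-0.104,0.072]]
    - [30,[0.653,-0.149,-0.285],[0.03,-0.104,0.072]]
    - [30,[0.653,-0.149,-0.285],[0.03,-0.104,0.072]]

```text
clock: 2.48
position: [638.8, 82.4, 290.9]
ee_rot: [0.856, -0.398, -0.294, -0.153]
contact_force: [-1.1, 0.2, -0.6]
gripper_width: 29.8
grasp_force: 0.0
```

Call:
jog_arm:
  plan:
    - [30,[0.3,-0.134,0.27],[0.031,-0.105,0.073]]
    - [30,[0.61,-0.268,0.546],[0.031,-0.105,0.073]]
    - [30,[0.61,-0.268,0.546],[0.031,-0.105,0.073]]
    - [30,[0.61,-0.268,0.546],[0.031,-0.105,0.073]]

```text
clock: 2.98
position: [669.7, 89.9, 215.6]
ee_rot: [0.821, -0.425, -0.337, -0.178]
contact_force: [0.0, 0.4, 1.3]
gripper_width: 30.3
grasp_force: 0.0
```

Call:
jog_arm:
  plan:
    - [30,[0.32,0,0.32],[0,0,0]]
    - [30,[0.63,0,0.63],[0,0,0]]
    - [30,[0.63,0,0.63],[0,0,0]]
    - [30,[0.63,0,0.63],[0,0,0]]

```text
clock: 3.48
position: [671.4, 88.5, 126.8]
ee_rot: [0.821, -0.426, -0.337, -0.179]
contact_force: [-0.2, 0.4, 0.5]
gripper_width: 30.0
grasp_force: 0.0
```

Run:
```python
from bench import *
import cv2,numpy as np
a=get_image("top");b=get_image("side")
cv2.imwrite("pics/n1.png",cv2.resize(np.hstack([a["img"][60:280,140:380],b["img"][60:280,200:440]])[:,:,::-1],(800,367)))
s=read_state();print(s["position"],s["ee_rot"],s["joints"],s["clock"],s["gripper_width"])
```

```text
[671.58002397  88.31287058 126.77659726] [ 0.82062009 -0.42592782 -0.33627146 -0.17913587] [ 0.05379677  0.80721688  0.51861054 -0.65353979 -1.72170143  0.60725887] 3.575 29.85300738776926
```

View pics/n1.png

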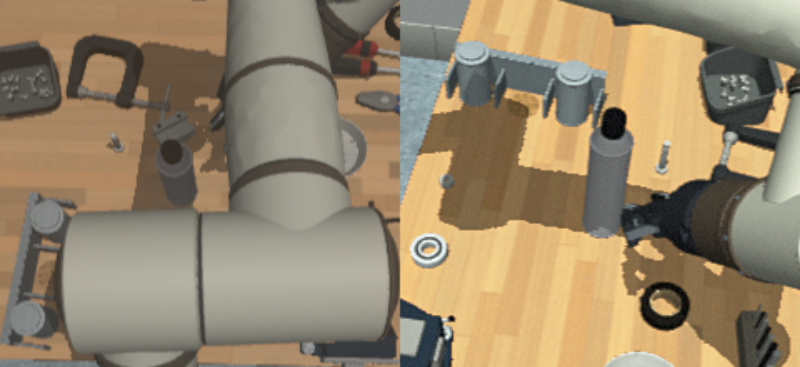

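The can is untouched. The gripper is behind it and tilted, and tape and clamp are clear. Before going down I'll check how low the arm links hang.

Run:
```python
from bench import *
from h import *
for n in("side","top"):
    d=get_image(n);P=cloud(d);np.savez(n+"1.npz",**d);o=cloud(dict(np.load(n+"0.npz")))
    m=(P[...,2]-o[...,2]>25)
    q=P[m]; 
    for x0 in range(450,950,50):
        for y0 in range(-150,250,50):
            k=q[(q[:,0]//50*50==x0)&(q[:,1]//50*50==y0)]
            if len(k)>15 and np.percentile(k[:,2],2)<260: print(n,x0,y0,np.percentile(k[:,2],[2,98]).round(0),len(k))
```

```text
side 650 -50 [195. 501.] 1495
side 650 0 [173. 522.] 2364
side 650 50 [136. 518.] 124
side 700 -100 [256. 352.] 1181
side 700 -50 [220. 472.] 1157
top 650 50 [133. 517.] 491
top 700 50 [162. 500.] 460
```

Call:
jog_arm:
  plan:
    - [30,[0.25,0,0.25],[0,0,0]]
    - [30,[0.5,0,0.5],[0,0,0]]
    - [30,[0.65,0,0.65],[0,0,0]]
    - [30,[0.75,0,0.75],[0,0,0]]
    - [30,[0.8,0,0.8],[0,0,0]]
    - [30,[0.8,0,0.8],[0,0,0]]
    - [30,[0.8,0,0.8],[0,0,0]]

```text
clock: 4.55
position: [670.9, 88.4, 10.8]
ee_rot: [0.82, -0.427, -0.338, -0.178]
contact_force: [0.8, 0.6, -0.3]
gripper_width: 29.8
grasp_force: 0.0
```

Run:
```python
from bench import *
from h import *
d=get_image("side");t=get_image("top")
s=read_state();print(s["position"],s["contact_force"],s["gripper_width"],s["joints"])
cv2.imwrite("pics/n2.png",cv2.resize(d["img"][130:230,290:400][:,:,::-1],None,fx=5,fy=5))
P=cloud(d);c=np.array([627,152.5]);h=np.array([np.cos(np.radians(125)),np.sin(np.radians(125))])
m=(np.hypot(P[...,0]-s["position"][0],P[...,1]-s["position"][1])<45)&(P[...,2]>4)&(P[...,2]<60)
q=P[m];a=(q[:,:2]-s["position"][:2])@h; b=(q[:,:2]-s["position"][:2])@[-h[1],h[0]]
k=(a<45); print("front-most",np.percentile(a[k],[90,98,100]).round(1),"low z",np.percentile(q[k][:,2],[0,5,20]).round(1))
for lo in range(4,50,6):
    i=k&(q[:,2]>=lo)&(q[:,2]<lo+6)
    if i.any(): print(lo,a[i].max().round(1),a[i].min().round(1),b[i].min().round(1),b[i].max().round(1),i.sum())
```

```text
[670.8206029   88.41845612  10.7455444 ] [0.60762324 0.73886593 0.22970524] 30.11590481903108 [ 0.05470306  0.92954259  0.45845163 -0.64600287 -1.57961499  0.71397795]
front-most [ 2.8 23.2 41.5] low z [ 4.1  5.9 24.3]
4 41.5 2.1 -14.9 35.4 10
10 2.7 -6.2 -14.6 -13.3 5
16 5.7 -9.8 -14.3 24.5 10
22 3.9 -12.6 -19.4 29.8 21
28 0.9 -19.1 -26.9 30.1 23
34 -5.9 -21.4 -20.5 29.6 27
40 -13.8 -37.9 -17.9 30.0 19
46 -19.3 -36.9 -18.9 34.2 19
```

View pics/n2.png

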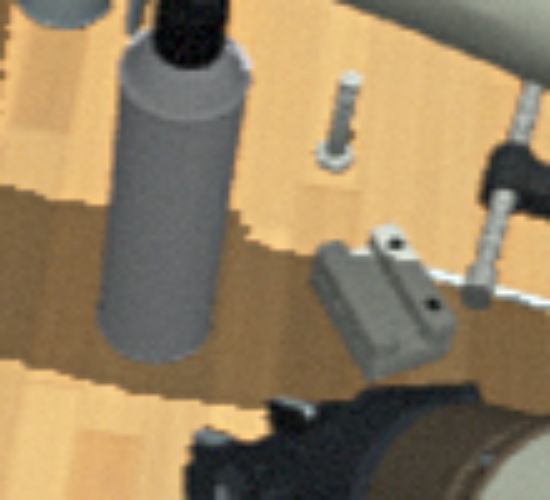

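Gripper tips: front edge about 5 mm ahead of the TCP at z≈18 mm, ±30 mm wide and aligned with the can (n2: can foot at (150,350), fingers at (200–310,420)). Next, the push path.

```bash
cat > plan.py <<'E'
import sys;from h import *;from bench import read_state
OFF=27;Z=13.5;c0=np.array([627,152.5]);home=np.array([483.7,354.3]);d=np.array([.1087,.9941])
p1,p2=home-105*d,home-48*d
t=np.linspace(0,1,2000)[:,None];B=(1-t)**2*c0+2*t*(1-t)*p1+t**2*p2
B=np.vstack([B,p2+np.linspace(0,1,500)[1:,None]*(home+3*d-p2)])
L=np.r_[0,np.cumsum(np.hypot(*np.diff(B,axis=0).T))]
def at(s):  # can centre, heading at path length s (negative: before contact)
    c=np.array([np.interp(s,L,B[:,i]) for i in(0,1)]);
    f=np.clip(s/(L[-1]-60),0,1);phi=125+(83.8-125)*f
    h=np.array([np.cos(np.radians(phi)),np.sin(np.radians(phi))])
    if s<0:c=c+s*h
    return np.r_[c-OFF*h,Z],pose_R(phi)
if __name__=="__main__":
    S=[float(x) for x in sys.argv[1].split(",")]
    s=read_state();P=s["position"];R=Rot.from_quat(s["ee_rot"]);print("len",L[-1].round(1),"at",P.round(1),s["contact_force"].round(1),s["gripper_width"])
    for x in S:
        a,w=rel(P,R,*at(x));print(f"[30,{a.tolist()},{w.tolist()}],")
E
python3 plan.py -40,-30,-20,-12,-6,-2,2,5,8,11
```

```text
len 272.5 at [670.8  88.4  10.7] [0.6 0.7 0.2] 30.11590481903108
[30,[-0.095, -0.009, 0.056],[-0.003, -0.001, 0.002]],
[30,[-0.165, -0.008, 0.126],[-0.003, -0.001, 0.002]],
[30,[-0.236, -0.008, 0.197],[-0.003, -0.001, 0.002]],
[30,[-0.293, -0.008, 0.254],[-0.003, -0.001, 0.002]],
[30,[-0.335, -0.008, 0.296],[-0.003, -0.001, 0.002]],
[30,[-0.363, -0.008, 0.324],[-0.003, -0.001, 0.002]],
[30,[-0.391, 0.001, 0.351],[0.001, -0.001, 0.006]],
[30,[-0.41, 0.016, 0.371],[0.008, -0.0, 0.013]],
[30,[-0.43, 0.03, 0.39],[0.015, -0.0, 0.02]],
[30,[-0.45, 0.044, 0.41],[0.022, -0.0, 0.027]],
```

Call:
jog_arm:
  plan:
    - [30,[-0.095,-0.009,0.056],[-0.003,-0.001,0.002]]
    - [30,[-0.165,-0.008,0.126],[-0.003,-0.001,0.002]]
    - [30,[-0.236,-0.008,0.197],[-0.003,-0.001,0.002]]
    - [30,[-0.28,-0.008,0.24],[-0.003,-0.001,0.002]]
    - [30,[-0.315,-0.008,0.276],[-0.003,-0.001,0.002]]
    - [30,[-0.335,-0.008,0.296],[-0.003,-0.001,0.002]]
    - [30,[-0.35,-0.008,0.31],[-0.003,-0.001,0.002]]
    - [30,[-0.363,-0.008,0.324],[-0.003,-0.001,0.002]]
    - [30,[-0.38,-0.003,0.34],[0,-0.001,0.004]]
    - [30,[-0.391,0.001,0.351],[0.001,-0.001,0.006]]

```text
clock: 5.9
position: [640.6, 131.1, 12.5]
ee_rot: [0.818, -0.43, -0.339, -0.178]
contact_force: [1.8, -1.0, -0.3]
gripper_width: 29.9
grasp_force: 0.8
```

```bash
cat > can.py <<'E'
from h import *;from bench import get_image
import sys
d=get_image("side");P=cloud(d);x,y=map(float,sys.argv[1:3])
m=(np.hypot(P[...,0]-x,P[...,1]-y)<45)&(P[...,2]>60)&(P[...,2]<160)
q=P[m];k=[q[(q[:,2]>a)&(q[:,2]<a+40)] for a in(65,115)]
for j in k: print("can",circ(j[:,:2],26.5).round(1),len(j))
np.savez("last.npz",**d)
E
python3 can.py 627 153; python3 plan.py 4,8,12,16,20,24,28,32,36,40
```

```text
can [624.1 154.6] 290
can [624.1 154.7] 322
len 272.5 at [640.4 131.3  12.5] [ 0.8 -0.4 -0.1] 29.943402835925422
[30,[-0.019, 0.007, 0.006],[0.005, 0.001, 0.003]],
[30,[-0.045, 0.026, 0.032],[0.014, 0.001, 0.013]],
[30,[-0.071, 0.045, 0.058],[0.023, 0.001, 0.022]],
[30,[-0.097, 0.064, 0.084],[0.033, 0.001, 0.031]],
[30,[-0.124, 0.083, 0.11],[0.042, 0.001, 0.04]],
[30,[-0.15, 0.102, 0.137],[0.051, 0.001, 0.049]],
[30,[-0.176, 0.121, 0.163],[0.06, 0.001, 0.058]],
[30,[-0.203, 0.139, 0.19],[0.069, 0.001, 0.067]],
[30,[-0.23, 0.157, 0.217],[0.078, 0.001, 0.076]],
[30,[-0.256, 0.175, 0.243],[0.087, 0.001, 0.086]],
```

Call:
jog_arm:
  plan:
    - [30,[-0.019,0.007,0.006],[0.005,0.001,0.003]]
    - [30,[-0.045,0.026,0.032],[0.014,0.001,0.013]]
    - [30,[-0.071,0.045,0.058],[0.023,0.001,0.022]]
    - [30,[-0.097,0.064,0.084],[0.033,0.001,0.031]]
    - [30,[-0.124,0.083,0.11],[0.042,0.001,0.04]]
    - [30,[-0.15,0.102,0.137],[0.051,0.001,0.049]]
    - [30,[-0.176,0.121,0.163],[0.06,0.001,0.058]]
    - [30,[-0.203,0.139,0.19],[0.069,0.001,0.067]]
    - [30,[-0.23,0.157,0.217],[0.078,0.001,0.076]]
    - [30,[-0.256,0.175,0.243],[0.087,0.001,0.086]]

```text
clock: 7.2
position: [605.5, 150.6, 13.6]
ee_rot: [0.789, -0.481, -0.327, -0.199]
contact_force: [1.1, -1.3, -1.4]
gripper_width: 29.9
grasp_force: 0.8
```

```bash
python3 can.py 594 174; python3 plan.py 44,48,53,58,63,68,73,78,83,88
```

```text
can [590.8 176.8] 278
can [590.2 177.5] 329
len 272.5 at [604.8 150.9  13.7] [-0.2 -1.3  0.8] 30.146094864009726
[30,[-0.017, 0.016, 0.02],[0.01, 0.001, 0.008]],
[30,[-0.042, 0.038, 0.045],[0.019, 0.001, 0.017]],
[30,[-0.073, 0.066, 0.077],[0.031, 0.001, 0.028]],
[30,[-0.104, 0.094, 0.108],[0.042, 0.001, 0.04]],
[30,[-0.136, 0.121, 0.14],[0.054, 0.001, 0.051]],
[30,[-0.168, 0.148, 0.172],[0.065, 0.001, 0.063]],
[30,[-0.2, 0.175, 0.204],[0.076, 0.001, 0.074]],
[30,[-0.232, 0.201, 0.236],[0.088, 0.001, 0.085]],
[30,[-0.264, 0.227, 0.269],[0.099, 0.001, 0.097]],
[30,[-0.297, 0.253, 0.301],[0.111, 0.001, 0.108]],
```

Call:
jog_arm:
  plan:
    - [30,[-0.017,0.016,0.02],[0.01,0.001,0.008]]
    - [30,[-0.042,0.038,0.045],[0.019,0.001,0.017]]
    - [30,[-0.073,0.066,0.077],[0.031,0.001,0.028]]
    - [30,[-0.104,0.094,0.108],[0.042,0.001,0.04]]
    - [30,[-0.136,0.121,0.14],[0.054,0.001,0.051]]
    - [30,[-0.168,0.148,0.172],[0.065,0.001,0.063]]
    - [30,[-0.2,0.175,0.204],[0.076,0.001,0.074]]
    - [30,[-0.232,0.201,0.236],[0.088,0.001,0.085]]
    - [30,[-0.264,0.227,0.269],[0.099,0.001,0.097]]
    - [30,[-0.297,0.253,0.301],[0.111,0.001,0.108]]

```text
clock: 8.5
position: [563.6, 176.7, 13.3]
ee_rot: [0.747, -0.543, -0.309, -0.225]
contact_force: [0.5, -1.8, -0.3]
gripper_width: 30.1
grasp_force: 0.8
```

```bash
python3 can.py 553 203; python3 plan.py 92,97,102,107,112,117,122,127,132,137
```

```text
can [553.7 203.7] 284
can [553.5 204. ] 319
len 272.5 at [562.7 177.   13.5] [-0.4 -0.7 -1. ] 30.177665597871243
[30,[-0.022, 0.024, 0.022],[0.009, 0.0, 0.009]],
[30,[-0.051, 0.056, 0.052],[0.02, 0.0, 0.021]],
[30,[-0.081, 0.088, 0.081],[0.032, 0.0, 0.032]],
[30,[-0.111, 0.119, 0.111],[0.043, 0.0, 0.043]],
[30,[-0.141, 0.15, 0.142],[0.054, 0.0, 0.055]],
[30,[-0.172, 0.18, 0.172],[0.066, 0.0, 0.066]],
[30,[-0.203, 0.21, 0.203],[0.077, 0.0, 0.078]],
[30,[-0.234, 0.239, 0.234],[0.089, 0.0, 0.089]],
[30,[-0.265, 0.268, 0.266],[0.1, 0.0, 0.101]],
[30,[-0.297, 0.296, 0.297],[0.112, 0.0, 0.112]],
```

Call:
jog_arm:
  plan:
    - [30,[-0.022,0.024,0.022],[0.009,0,0.009]]
    - [30,[-0.051,0.056,0.052],[0.02,0,0.021]]
    - [30,[-0.081,0.088,0.081],[0.032,0,0.032]]
    - [30,[-0.111,0.119,0.111],[0.043,0,0.043]]
    - [30,[-0.141,0.15,0.142],[0.054,0,0.055]]
    - [30,[-0.172,0.18,0.172],[0.066,0,0.066]]
    - [30,[-0.203,0.21,0.203],[0.077,0,0.078]]
    - [30,[-0.234,0.239,0.234],[0.089,0,0.089]]
    - [30,[-0.265,0.268,0.266],[0.1,0,0.101]]
    - [30,[-0.297,0.296,0.297],[0.112,0,0.112]]

```text
clock: 9.8
position: [522.5, 207.5, 13.3]
ee_rot: [0.7, -0.603, -0.289, -0.25]
contact_force: [0.9, -2.3, 0.2]
gripper_width: 30.2
grasp_force: 1.0
```

```bash
sed -i 's/OFF=27/OFF=28/' plan.py; python3 can.py 517 235; python3 plan.py 141,145,150,155,160,165,170,175,180,185
```

```text
can [484.1 196.3] 59
can [517.7 235.4] 232
len 272.5 at [521.5 207.9  13.4] [ 0.5 -1.5  0.1] 30.162565765304272
[30,[-0.016, 0.027, 0.015],[0.009, 0.0, 0.009]],
[30,[-0.039, 0.054, 0.038],[0.018, 0.0, 0.018]],
[30,[-0.069, 0.087, 0.067],[0.029, 0.0, 0.03]],
[30,[-0.098, 0.12, 0.097],[0.041, 0.0, 0.041]],
[30,[-0.128, 0.151, 0.127],[0.052, 0.0, 0.052]],
[30,[-0.159, 0.181, 0.157],[0.064, 0.0, 0.064]],
[30,[-0.19, 0.21, 0.189],[0.075, 0.0, 0.075]],
[30,[-0.222, 0.238, 0.221],[0.086, 0.0, 0.087]],
[30,[-0.255, 0.264, 0.253],[0.098, 0.0, 0.098]],
[30,[-0.288, 0.287, 0.286],[0.109, 0.0, 0.109]],
```

Call:
jog_arm:
  plan:
    - [30,[-0.016,0.027,0.015],[0.009,0,0.009]]
    - [30,[-0.039,0.054,0.038],[0.018,0,0.018]]
    - [30,[-0.069,0.087,0.067],[0.029,0,0.03]]
    - [30,[-0.098,0.12,0.097],[0.041,0,0.041]]
    - [30,[-0.128,0.151,0.127],[0.052,0,0.052]]
    - [30,[-0.159,0.181,0.157],[0.064,0,0.064]]
    - [30,[-0.19,0.21,0.189],[0.075,0,0.075]]
    - [30,[-0.222,0.238,0.221],[0.086,0,0.087]]
    - [30,[-0.255,0.264,0.253],[0.098,0,0.098]]
    - [30,[-0.288,0.287,0.286],[0.109,0,0.109]]

```text
clock: 11.1
position: [488.0, 243.4, 13.3]
ee_rot: [-0.649, 0.658, 0.268, 0.273]
contact_force: [0.6, -1.5, -0.5]
gripper_width: 30.0
grasp_force: 0.9
```

```bash
python3 - <<'E'
from bench import *
from h import *
a=get_image("top");b=get_image("side")
cv2.imwrite("pics/n3.png",cv2.resize(np.hstack([a["img"][130:290,130:330],b["img"][60:220,200:400]])[:,:,::-1],(800,320)))
for n,d in(("top",a),("side",b)):
    P=cloud(d);m=(np.hypot(P[...,0]-487,P[...,1]-274)<50)
    for lo,hi in((195,215),(115,160)):
        q=P[m&(P[...,2]>lo)&(P[...,2]<hi)]
        if len(q)>10: print(n,lo,len(q),q.mean(0).round(1),circ(q[:,:2],26.5).round(1))
E
python3 plan.py 189,193,198,203,208,213,218
```

```text
top 195 147 [488.1 268.1 206.3] [474.2 288.7]
top 115 98 [477.3 253.6 136.7] [490.3 271. ]
len 272.5 at [487.5 243.7  13.4] [ 0.5  0.3 -0.9] 30.02955732463434
[30,[-0.026, 0.027, 0.025],[0.01, 0.0, 0.011]],
[30,[-0.051, 0.049, 0.05],[0.019, 0.0, 0.02]],
[30,[-0.084, 0.074, 0.083],[0.031, 0.0, 0.031]],
[30,[-0.117, 0.095, 0.116],[0.042, 0.0, 0.043]],
[30,[-0.152, 0.112, 0.151],[0.054, 0.0, 0.054]],
[30,[-0.187, 0.125, 0.186],[0.064, 0.0, 0.065]],
[30,[-0.222, 0.127, 0.221],[0.064, 0.0, 0.065]],
```

View pics/n3.png

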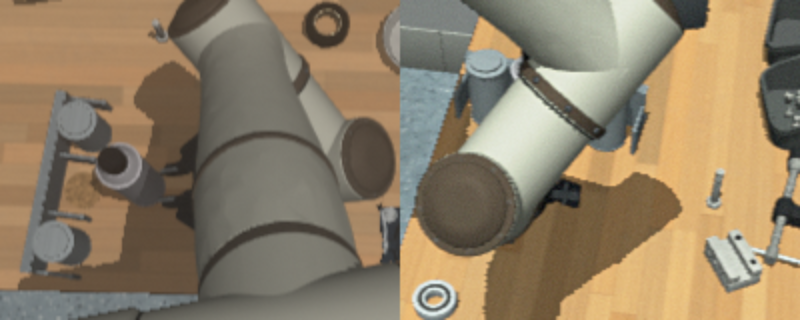

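The top view of n3 shows the can upright at (125,170), just in front of the middle bay's mouth, with the fingers behind it and the tins undisturbed. I'll keep pushing.

Call:
jog_arm:
  plan:
    - [30,[-0.026,0.027,0.025],[0.01,0,0.011]]
    - [30,[-0.051,0.049,0.05],[0.019,0,0.02]]
    - [30,[-0.084,0.074,0.083],[0.031,0,0.031]]
    - [30,[-0.117,0.095,0.116],[0.042,0,0.043]]
    - [30,[-0.152,0.112,0.151],[0.054,0,0.054]]
    - [30,[-0.175,0.12,0.174],[0.062,0,0.062]]

```text
clock: 11.95
position: [476.2, 268.3, 13.3]
ee_rot: [-0.618, 0.687, 0.256, 0.285]
contact_force: [-0.3, -3.3, -0.4]
gripper_width: 29.9
grasp_force: 1.1
```

```bash
python3 - <<'E'
from bench import *
from h import *
a=get_image("top");P=cloud(a)
cv2.imwrite("pics/n4.png",cv2.resize(a["img"][160:280,130:250][:,:,::-1],None,fx=5,fy=5,interpolation=cv2.INTER_CUBIC))
d=np.array([.1087,.9941]);e=np.array([.9941,-.1087]);o=np.array([482.,353])
hsv=a["img"].max(2)
m=(np.hypot(P[...,0]-480,P[...,1]-300)<50)&(P[...,2]>195)&(P[...,2]<215);q=P[m];c=q[:,:2].mean(0)
print("cap",c.round(1),"local",((c-o)@d).round(1),((c-o)@e).round(1),np.ptp(q,axis=0).round(1))
m=(np.hypot(P[...,0]-480,P[...,1]-300)<50)&(P[...,2]>164)&(P[...,2]<195);q=P[m]
print("shoulder e-range",((q[:,:2]-o)@e).min().round(1),((q[:,:2]-o)@e).max().round(1))
E
python3 plan.py 214,218,222,226,230,234,238,242,246,250
```

```text
cap [478.7 292.6] local -60.4 3.3 [26.  27.5 16.6]
shoulder e-range -21.6 29.7
len 272.5 at [476.  268.6  13.4] [ 0.2 -0.4  0.2] 29.990976617123945
[30,[-0.018, 0.009, 0.017],[0.001, 0.0, 0.002]],
[30,[-0.046, 0.014, 0.045],[0.001, 0.0, 0.002]],
[30,[-0.074, 0.016, 0.073],[0.001, 0.0, 0.002]],
[30,[-0.103, 0.016, 0.102],[0.001, 0.0, 0.002]],
[30,[-0.131, 0.016, 0.13],[0.001, 0.0, 0.002]],
[30,[-0.159, 0.015, 0.158],[0.001, 0.0, 0.002]],
[30,[-0.188, 0.015, 0.187],[0.001, 0.0, 0.002]],
[30,[-0.216, 0.015, 0.215],[0.001, 0.0, 0.002]],
[30,[-0.244, 0.015, 0.243],[0.001, 0.0, 0.002]],
[30,[-0.272, 0.015, 0.271],[0.001, 0.0, 0.002]],
```

View pics/n4.png

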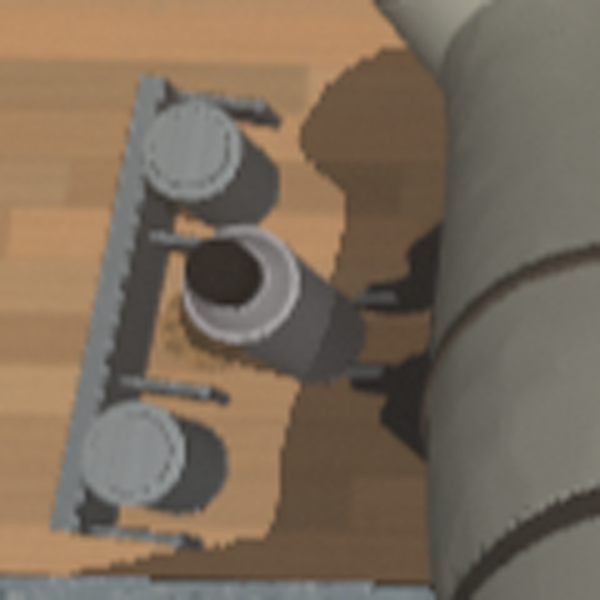

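Seen from above, the can at (245,285) is lined up with the middle bay, and its lateral offset of about 1.5 mm falls within the 8 mm slack. Straight in now.

Call:
jog_arm:
  plan:
    - [30,[-0.018,0.009,0.017],[0.001,0,0.002]]
    - [30,[-0.046,0.014,0.045],[0.001,0,0.002]]
    - [30,[-0.074,0.016,0.073],[0.001,0,0.002]]
    - [30,[-0.103,0.016,0.102],[0.001,0,0.002]]
    - [30,[-0.131,0.016,0.13],[0.001,0,0.002]]
    - [30,[-0.159,0.016,0.158],[0.001,0,0.002]]
    - [30,[-0.188,0.016,0.187],[0.001,0,0.002]]
    - [30,[-0.216,0.016,0.215],[0.001,0,0.002]]
    - [30,[-0.24,0.016,0.239],[0.001,0,0.002]]

```text
clock: 13.12
position: [478.6, 302.1, 13.4]
ee_rot: [-0.617, 0.687, 0.255, 0.285]
contact_force: [-0.4, -1.9, -0.4]
gripper_width: 30.1
grasp_force: 1.0
```

```bash
cat > cap.py <<'E'
from bench import *
from h import *
a=get_image("top");P=cloud(a);np.savez("lasttop.npz",**a)
d=np.array([.1087,.9941]);e=np.array([.9941,-.1087]);o=np.array([482.,353])
m=(np.hypot(P[...,0]-482,P[...,1]-335)<50)&(P[...,2]>195)&(P[...,2]<215);q=P[m];c=q[:,:2].mean(0)
print("cap",c.round(1),"local",((c-o)@d).round(1),((c-o)@e).round(1))
E
python3 cap.py;python3 plan.py 250,253,256,259,262,264,266,268,270
```

```text
cap [481.1 326.2] local -26.7 2.0
len 272.5 at [478.6 302.5  13.5] [-1.1 -1.5 -1.2] 29.962554425428245
[30,[-0.032, 0.006, 0.032],[0.0, 0.0, 0.001]],
[30,[-0.053, 0.006, 0.053],[0.0, 0.0, 0.001]],
[30,[-0.074, 0.006, 0.074],[0.0, 0.0, 0.001]],
[30,[-0.095, 0.006, 0.096],[0.0, 0.0, 0.001]],
[30,[-0.116, 0.005, 0.117],[0.0, 0.0, 0.001]],
[30,[-0.131, 0.005, 0.131],[0.0, 0.0, 0.001]],
[30,[-0.145, 0.005, 0.145],[0.0, 0.0, 0.001]],
[30,[-0.159, 0.005, 0.159],[0.0, 0.0, 0.001]],
[30,[-0.173, 0.005, 0.173],[0.0, 0.0, 0.001]],
```

Call:
jog_arm:
  plan:
    - [30,[-0.025,0,0.025],[0,0,0]]
    - [30,[-0.05,0,0.05],[0,0,0]]
    - [30,[-0.075,0,0.075],[0,0,0]]
    - [30,[-0.1,0,0.1],[0,0,0]]
    - [30,[-0.12,0,0.12],[0,0,0]]
    - [30,[-0.14,0,0.14],[0,0,0]]
    - [30,[-0.15,0,0.15],[0,0,0]]
    - [30,[-0.155,0,0.155],[0,0,0]]
    - [30,[-0.16,0,0.16],[0,0,0]]

```text
clock: 14.3
position: [481.0, 324.3, 13.4]
ee_rot: [-0.617, 0.687, 0.255, 0.285]
contact_force: [-0.1, -1.0, -0.6]
gripper_width: 30.1
grasp_force: 1.0
```

```bash
python3 cap.py; python3 -c "
from bench import *;s=read_state();print(s['position'],s['contact_force'])"
```

```text
cap [483.6 348.6] local -4.2 2.1
[481.01514856 324.41455306  13.46006914] [ 0.49718969 -2.14486897 -0.28631374]
```

Call:
jog_arm:
  plan:
    - [30,[-0.007,0,0.007],[0,0,0]]
    - [30,[-0.014,0,0.014],[0,0,0]]
    - [30,[-0.014,0,0.014],[0,0,0]]

```text
clock: 14.72
position: [481.3, 326.4, 13.4]
ee_rot: [-0.617, 0.687, 0.255, 0.285]
contact_force: [0.2, -1.5, -0.5]
gripper_width: 29.9
grasp_force: 0.8
```

Call:
jog_arm:
  plan:
    - [30,[-0.007,0,0.007],[0,0,0]]
    - [30,[-0.014,0,0.014],[0,0,0]]
    - [30,[-0.014,0,0.014],[0,0,0]]

```text
clock: 15.1
position: [481.4, 328.2, 13.4]
ee_rot: [-0.618, 0.687, 0.255, 0.285]
contact_force: [0.3, -2.6, 0.2]
gripper_width: 29.9
grasp_force: 1.2
```

Call:
jog_arm:
  plan:
    - [30,[-0.005,0,0.005],[0,0,0]]
    - [30,[-0.009,0,0.009],[0,0,0]]
    - [30,[-0.009,0,0.009],[0,0,0]]

```text
clock: 15.48
position: [481.5, 328.6, 13.2]
ee_rot: [-0.618, 0.687, 0.255, 0.284]
contact_force: [-1.2, -7.3, 1.0]
gripper_width: 29.8
grasp_force: 2.7
```

```bash
python3 cap.py
python3 - <<'E'
from h import *
a=dict(np.load("lasttop.npz"));cv2.imwrite("pics/n5.png",cv2.resize(a["img"][160:280,130:250][:,:,::-1],None,fx=5,fy=5,interpolation=cv2.INTER_CUBIC))
E
```

```text
cap [484.2 352. ] local -0.7 2.3
```

View pics/n5.png

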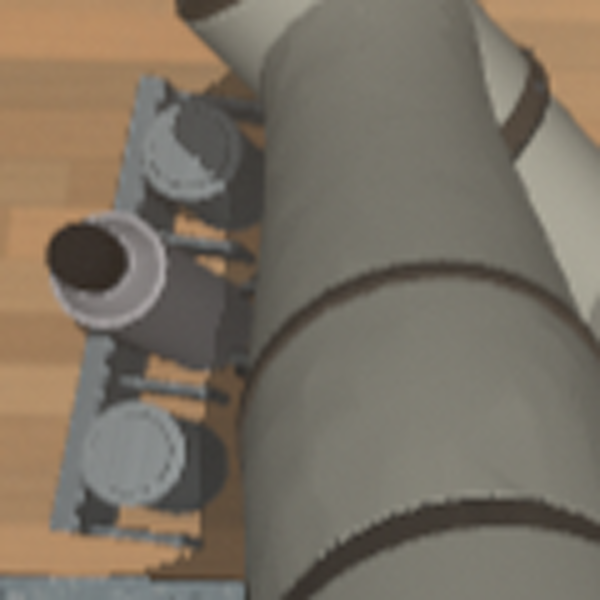

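The can stands against the back of the middle bay: the wrist force rose from 2 to 7 N, and the cap has moved to the home depth. I'll back straight out, then up.

Call:
jog_arm:
  plan:
    - [30,[0.03,0,-0.03],[0,0,0]]
    - [30,[0.1,0,-0.1],[0,0,0]]
    - [30,[0.25,0,-0.25],[0,0,0]]
    - [30,[0.4,0,-0.4],[0,0,0]]
    - [30,[0.4,0,-0.5],[0,0,0]]
    - [30,[0.3,0,-0.7],[0,0,0]]
    - [30,[0.1,0,-0.9],[0,0,0]]
    - [30,[0.1,0,-0.9],[0,0,0]]
    - [30,[0.1,0,-0.9],[0,0,0]]

```text
clock: 16.65
position: [473.8, 259.6, 70.3]
ee_rot: [-0.617, 0.687, 0.256, 0.285]
contact_force: [-0.1, -1.2, 0.2]
gripper_width: 30.4
grasp_force: 0.0
```

Call:
jog_arm:
  plan:
    - [30,[0.2,0,-0.6],[0,0,0]]
    - [30,[0.3,0,-0.9],[0,0,0]]
    - [30,[0.3,0,-0.9],[0,0,0]]
    - [30,[0.3,0,-0.9],[0,0,0]]

```text
clock: 17.15
position: [464.6, 175.3, 111.6]
ee_rot: [-0.617, 0.688, 0.256, 0.284]
contact_force: [-1.1, -0.4, 0.5]
gripper_width: 29.9
grasp_force: 0.0
```

```bash
python3 cap.py
python3 - <<'E'
from bench import *
from h import *
a=dict(np.load("lasttop.npz"));b=get_image("side")
cv2.imwrite("pics/n6.png",cv2.resize(np.hstack([a["img"][130:290,130:330],b["img"][60:220,200:400]])[:,:,::-1],(800,320)))
P=cloud(b);d=np.array([.1087,.9941]);e=np.array([.9941,-.1087]);o=np.array([482.,353])
for lo in(60,115):
    q=P[(np.hypot(P[...,0]-483,P[...,1]-354)<33)&(P[...,2]>lo)&(P[...,2]<lo+45)]
    if len(q)>20:
        c=circ(q[:,:2],26.5);print("side can",len(q),((c-o)@d).round(1),((c-o)@e).round(1))
s=read_state();print(s["position"],s["clock"],s["contact_force"])
E
```

```text
cap [484.1 352.2] local -0.6 2.2
side can 292 3.1 0.2
side can 239 2.7 -0.2
[464.41478861 175.64770254 111.53200904] 17.25 [0.34298256 0.27291165 0.11566679]
```

View pics/n6.png

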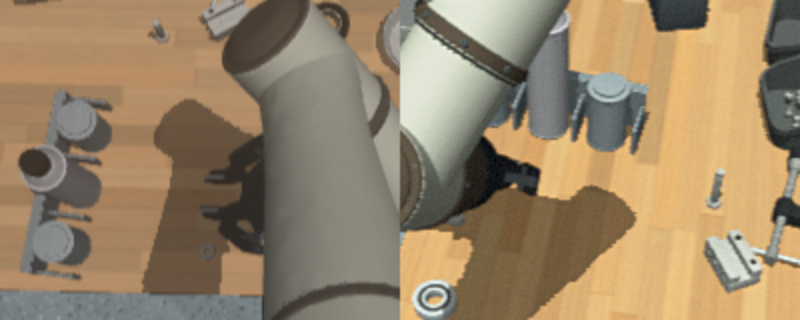

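The can stands upright and centred in the middle bay, against the back wall. The fingers are clear, and the tins, nut, bearing, block and bolt haven't moved.

```bash
python3 -c "
from bench import *;print(job_done())"
```

```text
the job is handed in; nothing more can be done
None
```

The spray can stands upright in the middle bay against the back wall, pushed there without gripping; the tins and nearby items look unmoved, and I handed the job in at about 17 s (no verdict shown).

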